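Walk the vacuum sealer back against the worktop riser

ROBOT

A 6-joint arm with a two-finger parallel gripper is mounted at the origin on the work surface. World frame = base frame: x ahead of the robot, y to its left, z up, the work surface at z = 0. Lengths are in m, angles in degrees, forces in N, time in s.
With the tool pointing down it reaches from about 0.325 to 0.85 m from the base axis. Payload 15.5 kg.
Tool frame: the origin (TCP) lies at the very end of the fingers, on their centre line; the grasp point (between the pads) lies 19 mm behind it; z points along the fingers, y is the line along which they close (so a half turn about z gives the same grasp; the last joint's range is limited). The gripper opens to 91 mm and grips with 3 to 60 N. Pads are 32 mm wide; open, the fingers measure 118 mm over their backs; the gripper's body (76 mm by 178 mm) begins 60 mm behind the grasp point.
Start: joints at [58.184, 28.281, 77.091, -0, 74.628, -5.472], TCP at [0.277, 0.56, 0.214] pointing down, gripper open.
Joint ranges: [-166.48, 166.48], [-47.26, 123.95], [12.59, 153.08], [-70.14, 250.14], [6.76, 159.57], [-176.63, 176.63]. Speed limits (degrees/s): [108.29, 108.29, 147.25, 172.46, 172.46, 172.46].

INTERFACE

Orientations are given as a 3x3 rotation matrix whose columns are the frame's x, y, z axes.
In Python, from plant import robot gives the robot as it stands.
- The arm moves only by the tool step_arm, never from a script. Its argument "steps" is one flat list of numbers, 7 for each row, row after row: the opening, from 0 (shut) to 1 (fully open), then the shift along the tool's x, y, z in m, then the turn, a rotation vector about the tool's x, y, z in degrees. In form: [jaw, dx, dy, dz, rx, ry, rz, jaw, dx, dy, dz, rx, ry, rz, ...]. A call has 1 to 10 rows; each row is the pose to reach, as a shift and turn from the pose commanded when the call began, along the tool's axes at that moment; what a row does not reach only later rows make up. A row lasts 1/10 s, in which the tool goes at most 50 mm and 8.59 degrees, less where a joint would pass 70% of its speed; a pose out of reach is approached as far as the arm can. A call with a gripper value outside its range is refused whole. The fingers move at their own pace and stop on an object; "force" is the grip in N (left out, the last holds). Time passes only in rows, so rows that repeat a pose let the fingers close. It gives the time, the measured TCP pose, the force, the opening and the grip force at its end, in the units of the state.
- robot.observe(): the state, without advancing time (a new reading comes with each control period).
- robot.get_image(name): name is "side" or "top" or "wrist"; returns the picture (384x512x3 uint8, blue, green, red); there is no depth.
- robot.camera_info(name): a dict with "vertical_fov" (degrees; the focal length in pixels is half the picture's height over the tangent of half this angle, whatever the lens; pixels are square), "cx", "cy" (the principal point, pixels), "dist_coeffs" ([k1, k2, p1, p2, k3] as OpenCV has them; the pictures are not rectified), "R" (3x3) and "t" (3): a world point X has camera coordinates R X + t. Camera axes: x right, y down, z forward; pixel columns grow to the right and rows downward; lengths in m; the calibration is good to about 2 mm. A picture is of the moment at which its call begins: read the wrist's pose just before it. camera_info takes no time and is no camera call; for the wrist camera it gives the pose at the moment of the call.
- robot.finish_job(): hands the job in; it is judged then, once.
The state is a dict: "clock": time; "q": joint angles; "joint_vel": joint speeds; "joint_torque": joint torques, N m; "tcp_pos": TCP position; "orientation": TCP orientation; "contact_force": force on the tool from outside, world axes, zero at the start; "wrist_torque": the same for the moment, N m; "finger_gap": finger opening in m; "gripper_force": force on a finger pad.
Only numpy, scipy, OpenCV 4.12 (cv2) and the standard library are available. Lean on these libraries where they do the work, as an engineer would, in place of code of your own. Each camera call takes 0.05 s, during which the arm holds its last target. There are 200 camera calls.

TASK

Put the heavy vacuum sealer away: its rubber feet grip, so do not shove it straight but walk it back by pushing its two front corners in turn, until both rubber bumpers on its back rest against the grey riser and it stands square in the gap between the glass jar and the utensil crock. Once both touch, press it home at a front corner for a moment, until you feel it bear on the riser. Push gently so as not to dent its thin front, keep it on all its feet, and leave the jar and the crock where they are.

Things in the scene. Friction and masses are not known exactly. Their poses are not given: they have to be found in the camera images.
- sealer: Bar-shaped vacuum sealer: white base, steel lid, black control strip on top along the front. 150 mm deep (x), 390 wide (y), 80 high, 3 kg, evenly spread. Origin: centre of the underside, at worktop level; +x to its back, +y to its left. To slide it straight takes over 24 N; a push at one front corner takes 13 to 16 N and pivots it about the feet of the other end. Over 25 N dents it.
- push_left (a point): Point on the sealer's front, 20 mm in from the left end (sealer frame -75, +175, +32 mm): push here to swing the left end ahead. The front is a flat upright wall from 8 to 56 mm high, glossy (friction 0.1), free over the full width; the lid begins 42 mm behind it. Axes as the sealer's. Touch at 15 mm/s or less: a hard knock dents it too.
- push_right (a point): The same at the right end (sealer frame -75, -175, +32 mm). The four rubber feet stand at x +-35, y +-178 mm; friction on the worktop about 0.9, it and the mass vary by a few per cent. A finger that bears down while it pushes makes the feet grip more (up to 21 N to start); a path rising a few mm as the force builds up avoids that.
- bumper_left (a point): Tip of the left rubber bumper (20 mm across, 8 mm long) on the sealer's back (sealer frame +83, +165, +30 mm). It is home when it touches the riser's face, which is felt as a steep rise of the pushing force above what the sliding takes; neither bumper nor riser gives.
- bumper_right (a point): Tip of the right rubber bumper (sealer frame +83, -165, +30 mm). Pressing home: the grip of the feet takes up part of a push, up to 16 N at a front corner and all of it at the middle; the rest bears on the riser (wanted: over 0.5 N for 0.2 s). A corner push raised slowly to 17 to 20 N does it.
- riser_face (a point): Middle of the riser's upright front face, 30 mm above the worktop. The riser is a fixed, rigid concrete-grey plinth, 140 mm deep, 640 wide, 65 high, beyond the sealer. x points squarely into the face (away from the robot), y along it to the left; the face is the plane x = 0. The sealer's place is centred on it, within 45 mm sideways.
- jar: Glass storage jar with steel lid, 90 mm across, 165 mm high, on the worktop before one end of the riser (left or right); origin at the centre of its underside, about 315 mm along the face from its middle, so about 75 mm clear of a centred sealer.
- crock: White ceramic crock with wooden spoons, 90 mm across, 125 mm high (spoons to about 255 mm), before the other end of the riser; origin at the centre of its underside.
- riser: The riser itself (see riser_face): origin at the centre of its underside, 70 mm behind the middle of its front face, axes as riser_face. Two blue cups on saucers and a green bowl stand on its top.
Not all that is in view belongs to the job. There is more than one size of the jar; the job needs the larger.

How it is judged:
By the outcome, as a careful person would: the job done as asked, in the order asked, and still so for the second after the job is handed in, with the robot touching nothing.
It also fails if it takes over 72 s, if anything falls off the work surface, if the arm or the gripper's body presses on something with over 40 N, if the wrist force passes 120 N, or if a joint passes its speed limit or range.

## Working session

There is one attempt and no reset: what is moved stays moved. The work goes in short steps, Python scripts to look and compute and a tool call to move; the robot and the scene stay as the last step left them, time stands still between calls to the robot, and variables do not carry over. Pictures are saved under pics/ and viewed, at most 10 in all, crops included, and the job is handed in when it is done.

Besides the shell and the picture viewer there is one more tool, called after "Request:" as name(argument=value, ...) on one line, values as JSON. step_arm: Moves the arm, as the interface text tells. Its arguments: {"type":"object","properties":{"steps":{"type":"array","items":{"type":"number"}},"force":{"type":"number"}},"required":["steps"]}

```bash
mkdir -p pics; ls; cat > h.py <<'E'
import numpy as np,cv2
from plant import robot
def snap(n,f):
    im=robot.get_image(n); cv2.imwrite('pics/'+f,im); return im
def K(n):
    c=robot.camera_info(n); f=192/np.tan(np.radians(c['vertical_fov'])/2)
    return np.array([[f,0,c['cx']],[0,f,c['cy']],[0,0,1]]),np.array(c['dist_coeffs'],float),np.array(c['R']),np.array(c['t'])
def ray(n,uv,z):
    k,d,R,t=K(n); p=cv2.undistortPoints(np.array(uv,float).reshape(-1,1,2),k,d).reshape(-1,2)
    o=-R.T@t; out=[]
    zz=np.broadcast_to(z,(len(p),))
    for q,h in zip(p,zz):
        v=R.T@np.array([q[0],q[1],1]); out.append(o+v*(h-o[2])/v[2])
    return np.array(out)
def proj(n,X):
    k,d,R,t=K(n); return cv2.projectPoints(np.array(X,float).reshape(-1,3),cv2.Rodrigues(R)[0],t,k,d)[0].reshape(-1,2)
E
python3 - <<'E'
from h import *
np.set_printoptions(precision=3,suppress=True)
for n in('top','side'):
    im=snap(n,n+'1.png')
    k,d,R,t=K(n); print(n,k[0,0],-R.T@t,R[2])
a=cv2.imread('pics/top1.png');cv2.imwrite('pics/top1b.png',cv2.resize(a,(800,600),interpolation=cv2.INTER_CUBIC))
a=cv2.imread('pics/side1.png');cv2.imwrite('pics/side1b.png',cv2.resize(a,(800,600),interpolation=cv2.INTER_CUBIC))
o=robot.observe();print(o)
E
```

```text
pics
top 399.5756879045536 [0.489 0.02  1.017] [ 0.137 -0.006 -0.991]
side 431.3105903148307 [ 0.155 -0.424  0.715] [ 0.522  0.481 -0.704]
{'clock': 0.1, 'q': array([58.184, 28.31 , 77.123,  0.001, 74.629, -5.471]), 'joint_vel': array([-0.   ,  0.021, -0.148, -0.035,  0.011, -0.053]), 'joint_torque': array([  0.002, -88.022, -38.255,   0.071,   0.048,  -0.   ]), 'tcp_pos': array([0.277, 0.56 , 0.213]), 'orientation': array([[-0.896,  0.444, -0.001],
       [ 0.444,  0.896, -0.001],
       [ 0.   , -0.001, -1.   ]]), 'contact_force': array([0.158, 0.973, 0.061]), 'wrist_torque': array([ 0.039, -0.015,  0.004]), 'gripper_force': 0.0, 'finger_gap': 0.0916161606280706}
```

View pics/top1b.png

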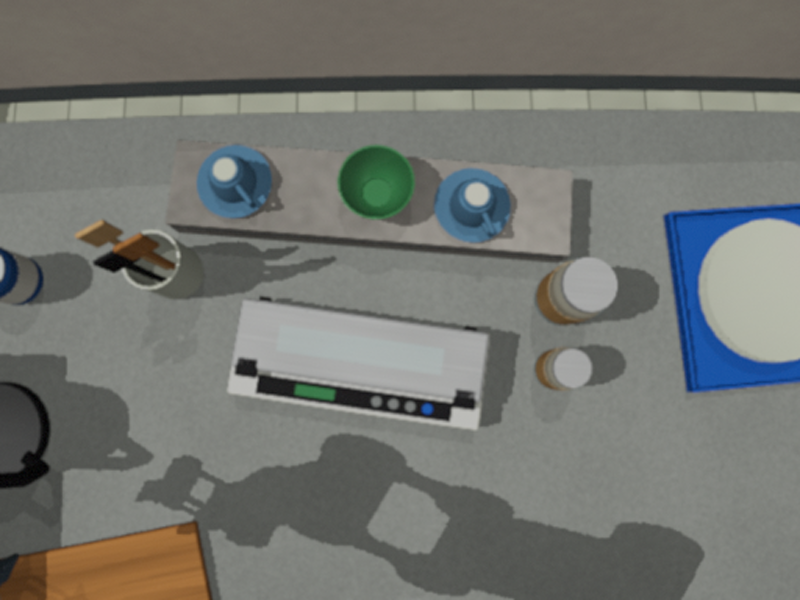

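View pics/side1b.png

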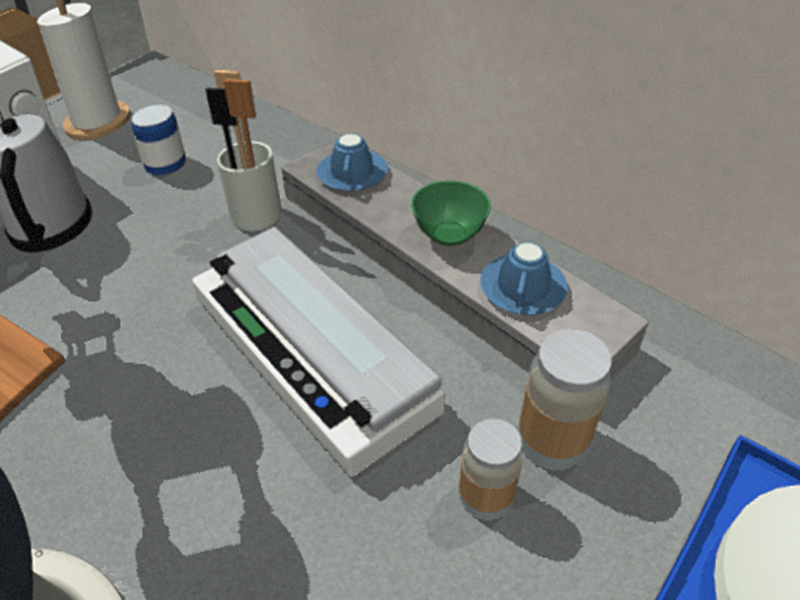

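The top view (800×600) shows the sealer with front corners at about (229,393) and (477,430). The riser's front top edge runs from (168,224) to (570,257), with the crock at (152,262) and the large jar at (588,285). I'll enlarge it for a closer reading.

```bash
python3 - <<'E'
import cv2
a=cv2.imread('pics/top1.png')
cv2.imwrite('pics/c1.png',cv2.resize(a[125:285,100:380],None,fx=2.857,fy=2.857,interpolation=cv2.INTER_CUBIC))
E
```

```text
(no output)
```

View pics/c1.png

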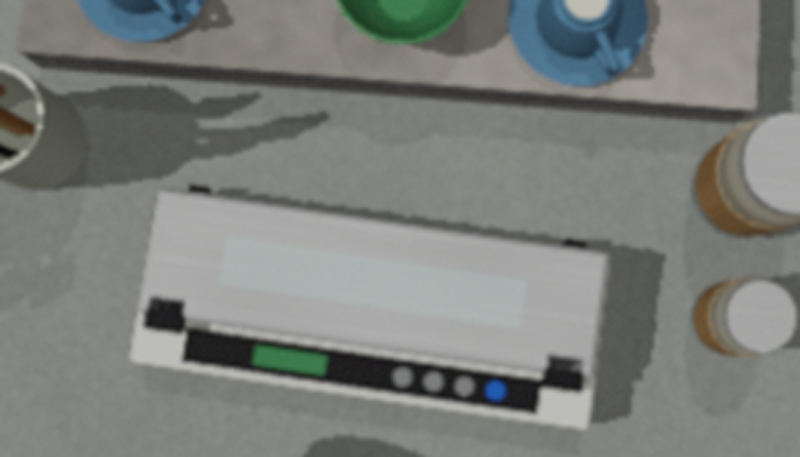

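The crop shows the sealer front edge from (131,360) to (587,428), the lid back from (160,191) to (607,253), and the riser edge from (22,52) to (757,108).

```bash
python3 - <<'E'
from h import *
np.set_printoptions(precision=4,suppress=True)
c=lambda u:np.array(u)/2.857+[100,125]-.33
def T(u,z): return ray('top',c(u),z)
def ang(a,b): v=b-a; return np.degrees(np.arctan2(-v[0],-v[1])),np.linalg.norm(v)  # a left,b right ; yaw of frame with y=a-b
f=T([[131,360],[587,428]],.056);print('front',f,ang(*f))
l=T([[160,191],[607,253]],.08);print('lidback',l,ang(*l))
r=T([[22,52],[757,108]],.065);print('riser',r,ang(*r),r.mean(0))
print('jar lid', ray('top',[[588*.64,285*.64]],.165),'crock rim',ray('top',[[152*.64,262*.64]],.125))
print('small jar', ray('top',[[571*.64,368*.64]],.11))
rm=r.mean(0)[:2]; v=(r[0]-r[1])[:2];y=v/np.linalg.norm(v);x=np.array([y[1],-y[0]])
for n,p in(('FL',f[0]),('FR',f[1]),('BL',l[0]),('BR',l[1])): q=p[:2]-rm;print(n,'riser frame',q@x,q@y)
E
```

```text
front [[ 0.4725  0.276   0.056 ]
 [ 0.4105 -0.1038  0.056 ]] (np.float64(9.268654758839999), np.float64(0.3848575810027199))
lidback [[ 0.6117  0.2475  0.08  ]
 [ 0.554  -0.1218  0.08  ]] (np.float64(8.88449038077607), np.float64(0.37378779506125787))
riser [[ 0.7369  0.3741  0.065 ]
 [ 0.6767 -0.2579  0.065 ]] (np.float64(5.442869351486335), np.float64(0.6348301538499362)) [0.7068 0.0581 0.065 ]
jar lid [[ 0.6124 -0.252   0.165 ]] crock rim [[0.6633 0.3732 0.125 ]]
small jar [[ 0.4988 -0.2374  0.11  ]]
FL riser frame -0.2538965031167914 0.19468637767487998
FR riser frame -0.27957533413556507 -0.1893135641125822
BL riser frame -0.11259879053403274 0.17950500509977588
BR riser frame -0.13503783376147624 -0.1936086573086031
```

```bash
cat >> h.py <<'E'
from scipy.spatial.transform import Rotation as Ro
np.set_printoptions(precision=4,suppress=True)
A=np.radians(-5.44); RX=np.array([np.cos(A),np.sin(A),0]);RY=np.array([-np.sin(A),np.cos(A),0]);O=np.array([.7068,.0581,0])
def goal(tilt=8):
    R=np.c_[-RX,RY,[0,0,-1]]; return R@Ro.from_euler('y',-tilt,degrees=True).as_matrix()
def rf(p): d=np.array(p)-O; return np.array([d@RX,d@RY,d[2]])
def to(p): # riser-frame point -> move
    o=robot.observe(); R=o['orientation']; W=O+p[0]*RX+p[1]*RY+[0,0,p[2]]
    print('shift',R.T@(W-o['tcp_pos']),'turn',Ro.from_matrix(R.T@goal()).as_rotvec(degrees=True),'now',rf(o['tcp_pos']),'F',o['contact_force'],o['clock'])
E
python3 - <<'E'
from h import *
print('pushR',rf([.4137,-.084,0]),'pushL',rf([.4693,.2563,0]))
to([-.335,-.170,.13]); to([-.325,-.170,.03])
print(goal().T@np.array([RX,RY,[0,0,1]]).T)
E
```

```text
pushR [-0.2783 -0.1692  0.    ] pushL [-0.2552  0.1748  0.    ]
shift [-0.3554 -0.5372  0.0839] turn [ -1.5193  -7.9295 -20.8664] now [-0.4753  0.4587  0.2134] F [0.1578 0.9734 0.0611] 0.1
shift [-0.3647 -0.5335  0.1839] turn [ -1.5193  -7.9295 -20.8664] now [-0.4753  0.4587  0.2134] F [0.1578 0.9734 0.0611] 0.1
[[-0.9903  0.     -0.1392]
 [-0.      1.      0.    ]
 [ 0.1392 -0.     -0.9903]]
```

Request:
step_arm(steps=[0, -0.355, -0.537, 0.084, -1.5, -7.9, -20.9, 0, -0.355, -0.537, 0.084, -1.5, -7.9, -20.9, 0, -0.355, -0.537, 0.084, -1.5, -7.9, -20.9, 0, -0.355, -0.537, 0.084, -1.5, -7.9, -20.9, 0, -0.355, -0.537, 0.084, -1.5, -7.9, -20.9, 0, -0.355, -0.537, 0.084, -1.5, -7.9, -20.9, 0, -0.355, -0.537, 0.084, -1.5, -7.9, -20.9, 0, -0.355, -0.537, 0.084, -1.5, -7.9, -20.9, 0, -0.355, -0.537, 0.084, -1.5, -7.9, -20.9, 0, -0.355, -0.537, 0.084, -1.5, -7.9, -20.9])

```text
clock: 1.1
tcp_pos: [0.3371, 0.0867, 0.1517]
orientation: [[-0.986, 0.094, 0.139], [0.093, 0.996, -0.012], [-0.139, 0.001, -0.99]]
contact_force: [0.7, 0.2, 0.9]
finger_gap: 0.0141
gripper_force: 0.0
```

Request:
step_arm(steps=[0, 0, 0, 0, 0, 0, 0])

```text
clock: 1.2
tcp_pos: [0.3375, 0.0843, 0.1514]
orientation: [[-0.985, 0.101, 0.137], [0.1, 0.995, -0.014], [-0.138, 0.0, -0.99]]
contact_force: [-0.0, 0.3, 0.8]
finger_gap: 0.0061
gripper_force: 0.0
```

```bash
python3 - <<'E'
from h import *
to([-.325,-.172,.030]);
E
```

```text
shift [-0.0288 -0.1628  0.1266] turn [-0.0397 -0.0712 -0.3264] now [-0.3701 -0.0089  0.1514] F [-0.0392  0.3397  0.8317] 1.2
```

Request:
step_arm(steps=[0, -0.01, -0.163, 0.03, 0, 0, -0.3, 0, -0.01, -0.163, 0.03, 0, 0, -0.3, 0, -0.01, -0.163, 0.03, 0, 0, -0.3, 0, -0.01, -0.163, 0.03, 0, 0, -0.3, 0, -0.029, -0.163, 0.127, 0, 0, -0.3, 0, -0.029, -0.163, 0.127, 0, 0, -0.3, 0, -0.029, -0.163, 0.127, 0, 0, -0.3, 0, -0.029, -0.163, 0.127, 0, 0, -0.3, 0, -0.029, -0.163, 0.127, 0, 0, -0.3])

```text
clock: 2.1
tcp_pos: [0.368, -0.0775, 0.0302]
orientation: [[-0.987, 0.088, 0.138], [0.087, 0.996, -0.012], [-0.138, 0.001, -0.99]]
contact_force: [-0.0, -0.4, 0.5]
finger_gap: 0.0004
gripper_force: 0.0
```

```bash
python3 - <<'E'
from h import *
to([-.303,-.172,.030]);
im=snap('side','s2.png'); cv2.imwrite('pics/s2c.png',cv2.resize(im[120:340,60:360],None,fx=2.5,fy=2.5))
E
```

```text
shift [-0.0212 -0.005   0.0031] turn [ 0.0817 -0.0669  0.3736] now [-0.3245 -0.1671  0.0302] F [-0.0142 -0.3817  0.5038] 2.1
```

View pics/s2c.png

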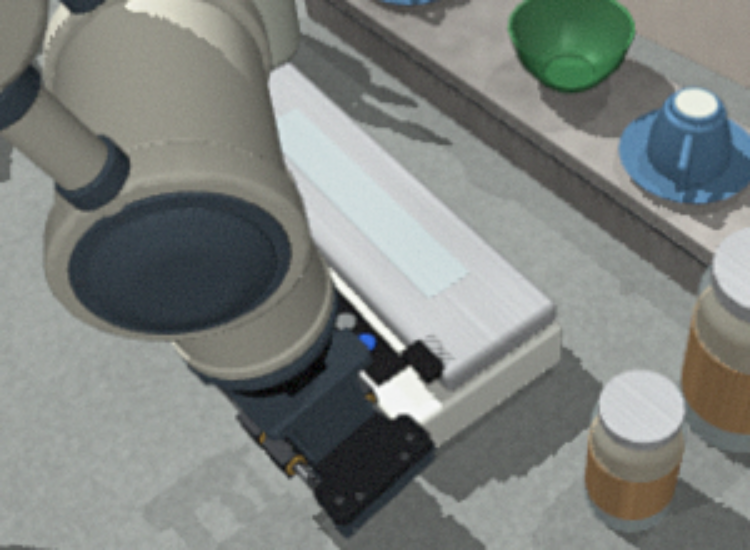

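Gripper clear of the lid, at the right end. Advancing gently.

Request:
step_arm(steps=[0, -0.0025, -0.004, 0.0003, 0, 0, 0, 0, -0.005, -0.004, 0.0007, 0, 0, 0, 0, -0.0075, -0.004, 0.001, 0, 0, 0, 0, -0.01, -0.004, 0.0014, 0, 0, 0, 0, -0.0115, -0.004, 0.0016, 0, 0, 0, 0, -0.013, -0.004, 0.0018, 0, 0, 0, 0, -0.0145, -0.004, 0.002, 0, 0, 0, 0, -0.016, -0.004, 0.0022, 0, 0, 0, 0, -0.0175, -0.004, 0.0024, 0, 0, 0, 0, -0.019, -0.004, 0.0026, 0, 0, 0])

```text
clock: 3.15
tcp_pos: [0.387, -0.0838, 0.03]
orientation: [[-0.986, 0.089, 0.138], [0.088, 0.996, -0.012], [-0.139, 0.0, -0.99]]
contact_force: [0.8, -0.4, 0.5]
finger_gap: 0.0005
gripper_force: 0.0
```

Request:
step_arm(steps=[0, -0.0013, 0, 0, 0, 0, 0, 0, -0.0026, 0, 0, 0, 0, 0, 0, -0.0039, 0, 0, 0, 0, 0, 0, -0.0052, 0, -0.0002, 0, 0, 0, 0, -0.0065, 0, -0.0006, 0, 0, 0, 0, -0.0078, 0, -0.001, 0, 0, 0, 0, -0.0091, 0, -0.001, 0, 0, 0, 0, -0.0104, 0, -0.001, 0, 0, 0, 0, -0.0117, 0, -0.001, 0, 0, 0, 0, -0.013, 0, -0.001, 0, 0, 0])

```text
clock: 4.15
tcp_pos: [0.3963, -0.0836, 0.0322]
orientation: [[-0.987, 0.089, 0.132], [0.088, 0.996, -0.01], [-0.133, 0.002, -0.991]]
contact_force: [-18.1, -1.1, 1.3]
finger_gap: 0.0003
gripper_force: 8.7
```

Request:
step_arm(steps=[0, -0.0001, 0, -0.0006, 0, 0, 0, 0, -0.0003, 0, -0.0012, 0, 0, 0, 0, -0.0006, 0, -0.0018, 0, 0, 0, 0, -0.001, 0, -0.0024, 0, 0, 0])

```text
clock: 4.55
tcp_pos: [0.397, -0.0836, 0.0346]
orientation: [[-0.987, 0.089, 0.132], [0.088, 0.996, -0.01], [-0.132, 0.002, -0.991]]
contact_force: [-11.4, 1.9, -4.2]
finger_gap: 0.0002
gripper_force: 5.8
```

```bash
python3 - <<'E'
from h import *
for i in range(2): to([-.303,-.172,.030]);print(robot.observe()['joint_vel'])
E
```

```text
shift [ 0.0086 -0.0015  0.0035] turn [ 0.1739 -0.3866  0.3336] now [-0.295  -0.1704  0.0346] F [-11.3711   1.9108  -4.2398] 4.55
[ 0.1185 -0.9237 -0.7791 -0.71    1.6877  0.8171]
shift [ 0.0086 -0.0015  0.0035] turn [ 0.1739 -0.3866  0.3336] now [-0.295  -0.1704  0.0346] F [-11.3711   1.9108  -4.2398] 4.55
[ 0.1185 -0.9237 -0.7791 -0.71    1.6877  0.8171]
```

Request:
step_arm(steps=[0, -0.0012, 0, 0.0001, 0, 0, 0, 0, -0.0025, 0, 0.0002, 0, 0, 0, 0, -0.004, 0, 0.0003, 0, 0, 0, 0, -0.0055, 0, 0.0005, 0, 0, 0, 0, -0.007, 0, 0.0007, 0, 0, 0])

```text
clock: 5.05
tcp_pos: [0.4036, -0.0842, 0.0348]
orientation: [[-0.987, 0.089, 0.131], [0.088, 0.996, -0.009], [-0.132, 0.002, -0.991]]
contact_force: [-15.5, -1.7, 0.1]
finger_gap: 0.0004
gripper_force: 7.5
```

Request:
step_arm(steps=[0, -0.0018, 0, 0.0002, 0, 0, 0, 0, -0.0036, 0, 0.0004, 0, 0, 0, 0, -0.0054, 0, 0.0007, 0, 0, 0, 0, -0.0072, 0, 0.001, 0, 0, 0, 0, -0.009, 0, 0.0012, 0, 0, 0])

```text
clock: 5.55
tcp_pos: [0.4124, -0.085, 0.0348]
orientation: [[-0.987, 0.089, 0.131], [0.088, 0.996, -0.009], [-0.131, 0.002, -0.991]]
contact_force: [-15.0, -2.9, -0.0]
finger_gap: 0.0001
gripper_force: 7.6
```

Request:
step_arm(steps=[0, -0.0023, 0, 0.0003, 0, 0, 0, 0, -0.0048, 0, 0.0006, 0, 0, 0, 0, -0.0073, 0, 0.001, 0, 0, 0, 0, -0.0098, 0, 0.0013, 0, 0, 0, 0, -0.0123, 0, 0.0016, 0, 0, 0, 0, -0.0148, 0, 0.002, 0, 0, 0, 0, -0.0173, 0, 0.0023, 0, 0, 0, 0, -0.0198, 0, 0.0026, 0, 0, 0, 0, -0.0223, 0, 0.003, 0, 0, 0, 0, -0.0248, 0, 0.0033, 0, 0, 0])

```text
clock: 6.55
tcp_pos: [0.4375, -0.0875, 0.0349]
orientation: [[-0.987, 0.089, 0.131], [0.088, 0.996, -0.01], [-0.132, 0.002, -0.991]]
contact_force: [-15.5, -3.4, -1.0]
finger_gap: 0.0002
gripper_force: 7.7
```

Request:
step_arm(steps=[0, -0.0025, 0, 0.0003, 0, 0, 0, 0, -0.005, 0, 0.0006, 0, 0, 0, 0, -0.0075, 0, 0.001, 0, 0, 0, 0, -0.01, 0, 0.0013, 0, 0, 0, 0, -0.0125, 0, 0.0016, 0, 0, 0, 0, -0.015, 0, 0.002, 0, 0, 0, 0, -0.0175, 0, 0.0023, 0, 0, 0, 0, -0.019, 0, 0.0025, 0, 0, 0])

```text
clock: 7.35
tcp_pos: [0.457, -0.0894, 0.035]
orientation: [[-0.987, 0.088, 0.132], [0.088, 0.996, -0.01], [-0.132, 0.002, -0.991]]
contact_force: [-13.8, -3.1, -2.2]
finger_gap: 0.0004
gripper_force: 6.9
```

```bash
python3 - <<'E'
from h import *
to([-.30,-.172,.030])
R=robot.observe()['orientation'];print(R.T@np.array([RX,RY,[0,0,1]]).T)
E
```

```text
shift [ 0.0654 -0.0011 -0.0037] turn [ 0.1369 -0.4067  0.3484] now [-0.2347 -0.1705  0.035 ] F [-13.7777  -3.0814  -2.2336] 7.35
[[-0.9912 -0.0061 -0.1321]
 [-0.0063  1.      0.0015]
 [ 0.1321  0.0024 -0.9912]]
```

Request:
step_arm(steps=[0, 0.02, 0, -0.0026, 0, 0, 0, 0, 0.0645, 0, -0.004, 0, 0, 0.3, 0, 0.0645, 0.05, -0.004, 0, 0, 0.3, 0, 0.063, 0.15, -0.003, 0, 0, 0.3, 0, 0.062, 0.347, -0.003, 0, 0, 0.3, 0, 0.062, 0.347, -0.003, 0, 0, 0.3, 0, 0.062, 0.347, -0.003, 0, 0, 0.3, 0, 0.062, 0.347, -0.003, 0, 0, 0.3, 0, 0.062, 0.347, -0.003, 0, 0, 0.3, 0, 0.055, 0.347, -0.0015, 0, 0, 0.3])

```text
clock: 8.35
tcp_pos: [0.4371, 0.2656, 0.0302]
orientation: [[-0.986, 0.089, 0.141], [0.089, 0.996, -0.01], [-0.141, 0.003, -0.99]]
contact_force: [0.4, -0.4, 0.0]
finger_gap: 0.0003
gripper_force: 0.0
```

```bash
python3 - <<'E'
from h import *
to([-.285,.175,.030])
im=snap('top','t2.png'); cv2.imwrite('pics/t2c.png',cv2.resize(im[125:285,100:380],None,fx=2.857,fy=2.857,interpolation=cv2.INTER_CUBIC))
E
```

```text
shift [-0.003  -0.006   0.0006] turn [0.2022 0.1057 0.3013] now [-0.2881  0.181   0.0302] F [ 0.3935 -0.3745  0.0296] 8.35
```

View pics/t2c.png

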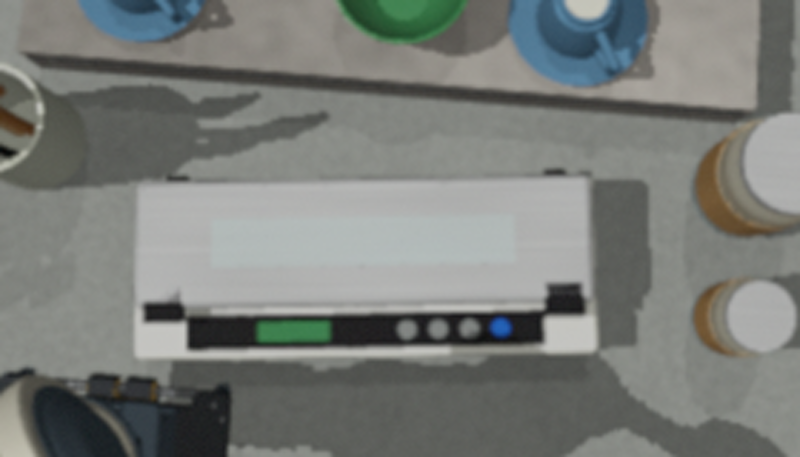

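The sealer's right end swung ahead (front edge (134,357)–(598,352)) and the left end stayed. The finger stands before the left corner.

Request:
step_arm(steps=[0, -0.002, -0.003, 0.0003, 0, 0, 0, 0, -0.004, -0.006, 0.0006, 0, 0, 0, 0, -0.006, -0.006, 0.0009, 0, 0, 0, 0, -0.008, -0.006, 0.0012, 0, 0, 0, 0, -0.0093, -0.006, 0.0013, 0, 0, 0, 0, -0.0106, -0.006, 0.0015, 0, 0, 0, 0, -0.0119, -0.006, 0.0016, 0, 0, 0, 0, -0.0132, -0.006, 0.0018, 0, 0, 0, 0, -0.0145, -0.006, 0.0018, 0, 0, 0])

```text
clock: 9.3
tcp_pos: [0.4508, 0.2528, 0.0301]
orientation: [[-0.986, 0.094, 0.138], [0.093, 0.996, -0.012], [-0.139, 0.001, -0.99]]
contact_force: [-0.1, -1.0, 0.6]
finger_gap: 0.0003
gripper_force: 0.0
```

Request:
step_arm(steps=[0, -0.0012, 0, -0.0001, 0, 0, 0, 0, -0.0024, 0, -0.0002, 0, 0, 0, 0, -0.0036, 0, -0.0004, 0, 0, 0, 0, -0.0048, 0, -0.0006, 0, 0, 0, 0, -0.006, 0, -0.001, 0, 0, 0])

```text
clock: 9.8
tcp_pos: [0.4563, 0.2521, 0.0319]
orientation: [[-0.986, 0.094, 0.138], [0.093, 0.996, -0.012], [-0.138, 0.001, -0.99]]
contact_force: [-3.9, 0.2, 0.1]
finger_gap: 0.0004
gripper_force: 2.1
```

Request:
step_arm(steps=[0, -0.0008, 0, -0.0003, 0, 0, 0, 0, -0.0016, 0, -0.0007, 0, 0, 0, 0, -0.0024, 0, -0.0011, 0, 0, 0, 0, -0.0032, 0, -0.0015, 0, 0, 0, 0, -0.0042, 0, -0.0019, 0, 0, 0, 0, -0.0052, 0, -0.002, 0, 0, 0])

```text
clock: 10.4
tcp_pos: [0.4583, 0.2508, 0.0336]
orientation: [[-0.987, 0.094, 0.133], [0.093, 0.996, -0.014], [-0.133, -0.002, -0.991]]
contact_force: [-12.5, 1.7, -3.8]
finger_gap: 0.0006
gripper_force: 6.2
```

Request:
step_arm(steps=[0, -0.0014, 0, 0.0002, 0, 0, 0, 0, -0.0028, 0, 0.0003, 0, 0, 0, 0, -0.0044, 0, 0.0005, 0, 0, 0, 0, -0.006, 0, 0.0007, 0, 0, 0])

```text
clock: 10.8
tcp_pos: [0.4642, 0.2504, 0.0338]
orientation: [[-0.987, 0.094, 0.133], [0.093, 0.996, -0.014], [-0.133, -0.002, -0.991]]
contact_force: [-14.9, 3.2, -1.5]
finger_gap: 0.0006
gripper_force: 7.4
```

Request:
step_arm(steps=[0, -0.0022, 0, 0.0003, 0, 0, 0, 0, -0.0048, 0, 0.0006, 0, 0, 0, 0, -0.0075, 0, 0.001, 0, 0, 0, 0, -0.0102, 0, 0.0013, 0, 0, 0, 0, -0.0129, 0, 0.0017, 0, 0, 0, 0, -0.0156, 0, 0.0021, 0, 0, 0, 0, -0.0183, 0, 0.0024, 0, 0, 0, 0, -0.021, 0, 0.0028, 0, 0, 0, 0, -0.0237, 0, 0.0031, 0, 0, 0, 0, -0.0264, 0, 0.0035, 0, 0, 0])

```text
clock: 11.8
tcp_pos: [0.4907, 0.2481, 0.034]
orientation: [[-0.987, 0.094, 0.133], [0.093, 0.996, -0.014], [-0.133, -0.001, -0.991]]
contact_force: [-15.4, 4.6, -0.1]
finger_gap: 0.0006
gripper_force: 7.9
```

Request:
step_arm(steps=[0, -0.0026, 0, 0.0003, 0, 0, 0, 0, -0.0052, 0, 0.0007, 0, 0, 0, 0, -0.0078, 0, 0.001, 0, 0, 0, 0, -0.0104, 0, 0.0014, 0, 0, 0, 0, -0.013, 0, 0.0017, 0, 0, 0, 0, -0.0156, 0, 0.0021, 0, 0, 0, 0, -0.0182, 0, 0.0024, 0, 0, 0, 0, -0.0208, 0, 0.0028, 0, 0, 0, 0, -0.0234, 0, 0.0031, 0, 0, 0, 0, -0.0255, 0, 0.0034, 0, 0, 0])

```text
clock: 12.8
tcp_pos: [0.5164, 0.2459, 0.0341]
orientation: [[-0.987, 0.094, 0.133], [0.093, 0.996, -0.014], [-0.133, -0.001, -0.991]]
contact_force: [-12.6, 5.2, -2.5]
finger_gap: 0.0009
gripper_force: 7.4
```

```bash
python3 - <<'E'
from h import *
to([-.26,-.174,.030])
E
```

```text
shift [ 0.053  -0.3429 -0.0027] turn [-0.0497 -0.3383  0.0356] now [-0.2073  0.1689  0.0341] F [-12.6289   5.2019  -2.4568] 12.8
```

Request:
step_arm(steps=[0, 0.02, 0, -0.0026, 0, 0, 0, 0, 0.053, 0, -0.0027, 0, 0, 0, 0, 0.053, -0.05, -0.0027, 0, 0, 0, 0, 0.053, -0.15, -0.0027, 0, -0.3, 0, 0, 0.053, -0.343, -0.0027, 0, -0.3, 0, 0, 0.053, -0.343, -0.0027, 0, -0.3, 0, 0, 0.053, -0.343, -0.0027, 0, -0.3, 0, 0, 0.053, -0.343, -0.0027, 0, -0.3, 0, 0, 0.053, -0.343, -0.0027, 0, -0.3, 0, 0, 0.044, -0.343, -0.0015, 0, -0.3, 0])

```text
clock: 13.8
tcp_pos: [0.4432, -0.0962, 0.0303]
orientation: [[-0.984, 0.1, 0.144], [0.099, 0.995, -0.014], [-0.145, 0.0, -0.989]]
contact_force: [1.2, 0.5, -0.2]
finger_gap: 0.0001
gripper_force: 0.0
```

```bash
python3 - <<'E'
from h import *
to([-.236,-.172,.030])
E
```

```text
shift [-0.0116  0.0066  0.002 ] turn [-0.0292  0.3245 -0.3183] now [-0.2478 -0.1786  0.0303] F [ 1.158   0.469  -0.2054] 13.8
```

Request:
step_arm(steps=[0, -0.0015, 0.002, 0.0002, 0, 0, 0, 0, -0.003, 0.004, 0.0004, 0, 0, 0, 0, -0.0045, 0.004, 0.0006, 0, 0, 0, 0, -0.0058, 0.004, 0.0008, 0, 0, 0, 0, -0.0071, 0.004, 0.001, 0, 0, 0, 0, -0.0084, 0.004, 0.0011, 0, 0, 0, 0, -0.0097, 0.004, 0.0012, 0, 0, 0, 0, -0.011, 0.004, 0.0013, 0, 0, 0])

```text
clock: 14.6
tcp_pos: [0.4551, -0.0881, 0.0305]
orientation: [[-0.985, 0.094, 0.143], [0.093, 0.996, -0.013], [-0.144, 0.001, -0.99]]
contact_force: [-1.3, 0.3, 0.3]
finger_gap: 0.0005
gripper_force: 0.0
```

Request:
step_arm(steps=[0, -0.0012, 0, -0.0001, 0, 0, 0, 0, -0.0024, 0, -0.0002, 0, 0, 0, 0, -0.0036, 0, -0.0005, 0, 0, 0])

```text
clock: 14.9
tcp_pos: [0.4585, -0.0885, 0.0316]
orientation: [[-0.985, 0.094, 0.143], [0.093, 0.996, -0.013], [-0.144, 0.001, -0.99]]
contact_force: [0.3, 1.2, 0.5]
finger_gap: 0.0005
gripper_force: 0.0
```

Request:
step_arm(steps=[0, -0.0012, 0, 0.0001, 0, 0, 0, 0, -0.0024, 0, 0.0002, 0, 0, 0, 0, -0.0036, 0, 0.0002, 0, 0, 0, 0, -0.0048, 0, 0, 0, 0, 0])

```text
clock: 15.3
tcp_pos: [0.4632, -0.0889, 0.0322]
orientation: [[-0.985, 0.094, 0.143], [0.093, 0.996, -0.013], [-0.144, 0.001, -0.99]]
contact_force: [-1.9, -0.4, 0.2]
finger_gap: 0.0
gripper_force: 0.8
```

Request:
step_arm(steps=[0, -0.0008, 0, -0.0003, 0, 0, 0, 0, -0.0016, 0, -0.0007, 0, 0, 0, 0, -0.0024, 0, -0.0011, 0, 0, 0, 0, -0.0032, 0, -0.0015, 0, 0, 0])

```text
clock: 15.7
tcp_pos: [0.4638, -0.0884, 0.0335]
orientation: [[-0.986, 0.094, 0.139], [0.093, 0.996, -0.011], [-0.139, 0.002, -0.99]]
contact_force: [-11.0, 0.9, -3.7]
finger_gap: 0.0006
gripper_force: 5.4
```

Request:
step_arm(steps=[0, -0.0012, 0, 0.0001, 0, 0, 0, 0, -0.0026, 0, 0.0003, 0, 0, 0, 0, -0.0042, 0, 0.0005, 0, 0, 0, 0, -0.006, 0, 0.0007, 0, 0, 0, 0, -0.0082, 0, 0.001, 0, 0, 0, 0, -0.0106, 0, 0.0013, 0, 0, 0, 0, -0.013, 0, 0.0017, 0, 0, 0, 0, -0.0154, 0, 0.002, 0, 0, 0, 0, -0.0178, 0, 0.0024, 0, 0, 0, 0, -0.0202, 0, 0.0027, 0, 0, 0])

```text
clock: 16.7
tcp_pos: [0.4827, -0.0901, 0.0334]
orientation: [[-0.986, 0.094, 0.137], [0.093, 0.996, -0.011], [-0.137, 0.002, -0.991]]
contact_force: [-15.7, -1.7, -0.1]
finger_gap: 0.0002
gripper_force: 7.6
```

Request:
step_arm(steps=[0, -0.0024, 0, 0.0003, 0, 0, 0, 0, -0.0048, 0, 0.0007, 0, 0, 0, 0, -0.0072, 0, 0.001, 0, 0, 0, 0, -0.0096, 0, 0.0013, 0, 0, 0, 0, -0.012, 0, 0.0016, 0, 0, 0, 0, -0.0144, 0, 0.002, 0, 0, 0, 0, -0.0165, 0, 0.0023, 0, 0, 0, 0, -0.018, 0, 0.0025, 0, 0, 0, 0, -0.019, 0, 0.0026, 0, 0, 0])

```text
clock: 17.6
tcp_pos: [0.502, -0.0921, 0.0335]
orientation: [[-0.986, 0.094, 0.137], [0.093, 0.996, -0.011], [-0.137, 0.002, -0.991]]
contact_force: [-14.7, -3.2, -1.0]
finger_gap: 0.0004
gripper_force: 7.3
```

```bash
python3 - <<'E'
from h import *
to([-.225,.176,.030])
im=snap('top','t3.png'); cv2.imwrite('pics/t3c.png',cv2.resize(im[125:285,100:380],None,fx=2.857,fy=2.857,interpolation=cv2.INTER_CUBIC))
E
```

```text
shift [ 0.0353  0.345  -0.0006] turn [ 0.1194 -0.112   0.0427] now [-0.1896 -0.169   0.0335] F [-14.7011  -3.1968  -1.0222] 17.6
```

View pics/t3c.png

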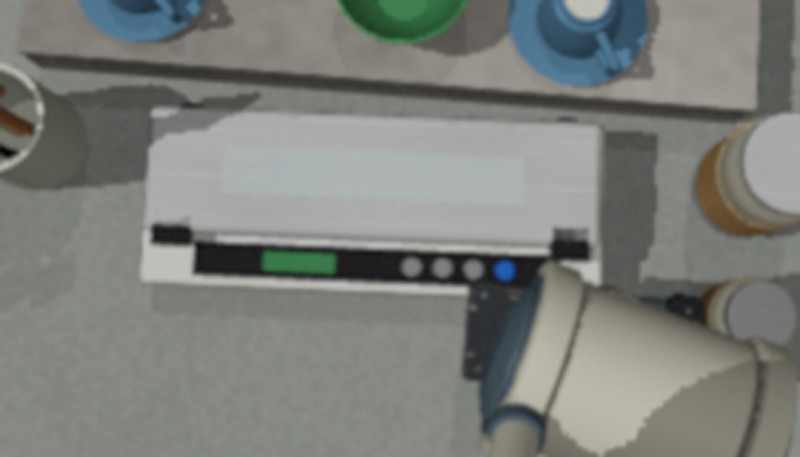

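The right end is now close to the riser and the left lags: front left corner (142,281), lid back edge (150,109)–(602,124). Checking distances while moving to the left corner.

```bash
python3 - <<'E'
from h import *
c=lambda u:np.array(u)/2.857+[100,125]-.33
print([rf(p) for p in ray('top',c([[150,109],[602,124]]),.08)],rf(ray('top',c([[142,281]]),.056)[0]))
E
```

```text
[array([-0.0442,  0.1958,  0.08  ]), array([-0.0275, -0.1832,  0.08  ])] [-0.1874  0.1926  0.056 ]
```

Request:
step_arm(steps=[0, 0.02, 0, -0.0026, 0, 0, 0, 0, 0.05, 0, -0.0026, 0, 0, 0, 0, 0.05, 0.05, -0.0026, 0, 0, 0, 0, 0.05, 0.15, -0.0026, 0, 0, 0, 0, 0.048, 0.342, -0.0026, 0, 0, 0, 0, 0.048, 0.342, -0.0026, 0, 0, 0, 0, 0.048, 0.342, -0.0026, 0, 0, 0, 0, 0.048, 0.342, -0.0026, 0, 0, 0, 0, 0.044, 0.342, -0.002, 0, 0, 0, 0, 0.04, 0.342, -0.0013, 0, 0, 0])

```text
clock: 18.65
tcp_pos: [0.4995, 0.2565, 0.0309]
orientation: [[-0.985, 0.09, 0.147], [0.089, 0.996, -0.01], [-0.147, 0.003, -0.989]]
contact_force: [0.3, 0.1, -0.1]
finger_gap: 0.0002
gripper_force: 0.0
```

```bash
python3 - <<'E'
from h import *
to([-.21,.172,.030])
E
```

```text
shift [-0.0149 -0.0059  0.0031] turn [0.2149 0.4515 0.2663] now [-0.2252  0.1778  0.0309] F [ 0.2869  0.0563 -0.0536] 18.65
```

Request:
step_arm(steps=[0, -0.002, -0.002, 0.0003, 0, 0, 0, 0, -0.004, -0.004, 0.0006, 0, 0, 0, 0, -0.006, -0.005, 0.001, 0, 0, 0, 0, -0.008, -0.005, 0.0013, 0, 0, 0, 0, -0.01, -0.005, 0.0016, 0, 0, 0, 0, -0.0113, -0.005, 0.0018, 0, 0, 0, 0, -0.0126, -0.005, 0.002, 0, 0, 0, 0, -0.0139, -0.005, 0.0022, 0, 0, 0, 0, -0.0152, -0.005, 0.0023, 0, 0, 0, 0, -0.0165, -0.005, 0.0024, 0, 0, 0])

```text
clock: 19.65
tcp_pos: [0.5143, 0.2448, 0.0304]
orientation: [[-0.985, 0.094, 0.143], [0.093, 0.996, -0.013], [-0.144, 0.001, -0.99]]
contact_force: [0.7, 0.6, 0.5]
finger_gap: 0.0006
gripper_force: 0.0
```

Request:
step_arm(steps=[0, -0.0012, 0, -0.0001, 0, 0, 0, 0, -0.0024, 0, -0.0002, 0, 0, 0, 0, -0.0036, 0, -0.0004, 0, 0, 0, 0, -0.0048, 0, -0.0006, 0, 0, 0])

```text
clock: 20.05
tcp_pos: [0.519, 0.2443, 0.0317]
orientation: [[-0.985, 0.094, 0.143], [0.093, 0.996, -0.013], [-0.144, 0.001, -0.99]]
contact_force: [0.3, 0.9, -0.4]
finger_gap: 0.0002
gripper_force: 0.0
```

Request:
step_arm(steps=[0, -0.0012, 0, 0.0001, 0, 0, 0, 0, -0.0024, 0, 0.0002, 0, 0, 0, 0, -0.0036, 0, 0.0001, 0, 0, 0, 0, -0.0046, 0, 0, 0, 0, 0])

```text
clock: 20.45
tcp_pos: [0.5209, 0.2434, 0.0315]
orientation: [[-0.986, 0.094, 0.139], [0.093, 0.996, -0.014], [-0.139, -0.001, -0.99]]
contact_force: [-15.0, 4.6, 2.8]
finger_gap: 0.0005
gripper_force: 7.5
```

Request:
step_arm(steps=[0, -0.0008, 0, -0.0003, 0, 0, 0, 0, -0.0016, 0, -0.0007, 0, 0, 0, 0, -0.0024, 0, -0.0011, 0, 0, 0, 0, -0.0032, 0, -0.0015, 0, 0, 0])

```text
clock: 20.85
tcp_pos: [0.523, 0.2428, 0.0329]
orientation: [[-0.986, 0.094, 0.137], [0.093, 0.996, -0.015], [-0.138, -0.002, -0.99]]
contact_force: [-12.1, 2.4, -3.6]
finger_gap: 0.0005
gripper_force: 6.1
```

Request:
step_arm(steps=[0, -0.0013, 0, 0.0002, 0, 0, 0, 0, -0.003, 0, 0.0004, 0, 0, 0, 0, -0.005, 0, 0.0006, 0, 0, 0, 0, -0.007, 0, 0.0009, 0, 0, 0, 0, -0.009, 0, 0.0012, 0, 0, 0, 0, -0.011, 0, 0.0015, 0, 0, 0, 0, -0.013, 0, 0.0018, 0, 0, 0, 0, -0.0148, 0, 0.002, 0, 0, 0, 0, -0.016, 0, 0.0022, 0, 0, 0, 0, -0.0168, 0, 0.0023, 0, 0, 0])

```text
clock: 21.85
tcp_pos: [0.5398, 0.2416, 0.0332]
orientation: [[-0.986, 0.094, 0.137], [0.093, 0.996, -0.014], [-0.138, -0.001, -0.99]]
contact_force: [-14.8, 5.8, -0.5]
finger_gap: 0.0008
gripper_force: 7.8
```

Request:
step_arm(steps=[0, -0.0007, 0, 0.0001, 0, 0, 0, 0, -0.0014, 0, 0.0002, 0, 0, 0, 0, -0.0021, 0, 0.0003, 0, 0, 0, 0, -0.0028, 0, 0.0004, 0, 0, 0])

```text
clock: 22.25
tcp_pos: [0.5426, 0.2414, 0.0332]
orientation: [[-0.986, 0.094, 0.137], [0.093, 0.996, -0.014], [-0.138, -0.001, -0.99]]
contact_force: [-14.5, 5.1, -0.3]
finger_gap: 0.0002
gripper_force: 7.8
```

Request:
step_arm(steps=[0, -0.0005, 0, 0.0001, 0, 0, 0, 0, -0.001, 0, 0.0001, 0, 0, 0, 0, -0.0015, 0, 0.0002, 0, 0, 0])

```text
clock: 22.55
tcp_pos: [0.5441, 0.2412, 0.0332]
orientation: [[-0.986, 0.094, 0.137], [0.093, 0.996, -0.014], [-0.138, -0.001, -0.99]]
contact_force: [-15.1, 5.5, -0.0]
finger_gap: 0.0008
gripper_force: 7.9
```

Request:
step_arm(steps=[0, -0.0005, 0, 0.0001, 0, 0, 0, 0, -0.001, 0, 0.0001, 0, 0, 0])

```text
clock: 22.75
tcp_pos: [0.545, 0.2412, 0.0332]
orientation: [[-0.986, 0.094, 0.137], [0.093, 0.996, -0.014], [-0.138, -0.001, -0.99]]
contact_force: [-14.3, 4.6, -0.5]
finger_gap: 0.0004
gripper_force: 7.4
```

Request:
step_arm(steps=[0, -0.0005, 0, 0.0001, 0, 0, 0, 0, -0.001, 0, 0.0001, 0, 0, 0])

```text
clock: 22.95
tcp_pos: [0.5461, 0.2411, 0.0332]
orientation: [[-0.986, 0.094, 0.137], [0.093, 0.996, -0.014], [-0.138, -0.001, -0.99]]
contact_force: [-13.8, 5.4, -1.5]
finger_gap: 0.0008
gripper_force: 7.2
```

Request:
step_arm(steps=[0, -0.0005, 0, 0.0001, 0, 0, 0, 0, -0.001, 0, 0.0001, 0, 0, 0])

```text
clock: 23.15
tcp_pos: [0.5471, 0.2409, 0.0332]
orientation: [[-0.986, 0.094, 0.137], [0.093, 0.996, -0.014], [-0.138, -0.001, -0.99]]
contact_force: [-13.4, 5.2, -2.1]
finger_gap: 0.0006
gripper_force: 7.1
```

Request:
step_arm(steps=[0, -0.0005, 0, 0.0001, 0, 0, 0, 0, -0.001, 0, 0.0001, 0, 0, 0])

```text
clock: 23.35
tcp_pos: [0.5482, 0.2409, 0.0333]
orientation: [[-0.986, 0.094, 0.137], [0.093, 0.996, -0.014], [-0.138, -0.001, -0.99]]
contact_force: [-13.7, 5.0, -1.8]
finger_gap: 0.0006
gripper_force: 7.0
```

Request:
step_arm(steps=[0, -0.0005, 0, 0.0001, 0, 0, 0, 0, -0.001, 0, 0.0001, 0, 0, 0])

```text
clock: 23.55
tcp_pos: [0.5491, 0.2408, 0.0333]
orientation: [[-0.986, 0.094, 0.137], [0.093, 0.996, -0.014], [-0.138, -0.001, -0.99]]
contact_force: [-16.1, 6.1, -2.3]
finger_gap: 0.0006
gripper_force: 8.3
```

```bash
python3 - <<'E'
from h import *
to([-.2,-.165,.030])
im=snap('top','t4.png'); cv2.imwrite('pics/t4c.png',cv2.resize(im[150:230,140:320],None,fx=4.4,fy=4.4,interpolation=cv2.INTER_CUBIC))
E
```

```text
shift [ 0.0261 -0.3319  0.0001] turn [-0.0571 -0.085   0.0379] now [-0.1743  0.1669  0.0333] F [-16.1395   6.1436  -2.3487] 23.55
```

View pics/t4c.png

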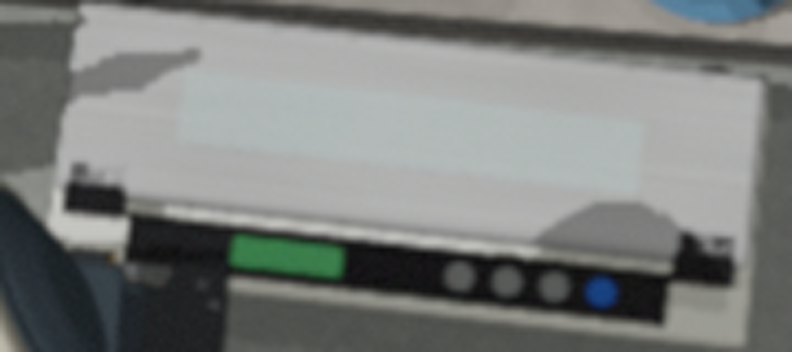

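The left end's gap is almost closed at the top left, while the right still shows a gap at about (715,70).

Request:
step_arm(steps=[0, -0.0003, 0, 0, 0, 0, 0, 0, -0.0003, 0, 0, 0, 0, 0])

```text
clock: 23.8
tcp_pos: [0.5491, 0.2407, 0.0333]
orientation: [[-0.986, 0.094, 0.136], [0.093, 0.996, -0.014], [-0.137, -0.001, -0.991]]
contact_force: [-15.3, 5.3, -0.8]
finger_gap: 0.0004
gripper_force: 8.2
```

Request:
step_arm(steps=[0, -0.0003, 0, 0, 0, 0, 0, 0, -0.0003, 0, 0, 0, 0, 0])

```text
clock: 24.0
tcp_pos: [0.5491, 0.2407, 0.0333]
orientation: [[-0.986, 0.094, 0.136], [0.093, 0.996, -0.014], [-0.137, -0.001, -0.991]]
contact_force: [-17.5, 7.0, -0.4]
finger_gap: 0.0003
gripper_force: 8.9
```

The finger has stopped and the force is rising, so the left bumper is home. On to the right corner.

Request:
step_arm(steps=[0, 0.015, 0, -0.002, 0, 0, 0, 0, 0.045, 0, -0.002, 0, 0, 0, 0, 0.045, -0.05, -0.002, 0, 0, 0, 0, 0.045, -0.15, -0.002, 0, 0, 0, 0, 0.045, -0.333, -0.002, 0, 0, 0, 0, 0.045, -0.333, -0.002, 0, 0, 0, 0, 0.045, -0.333, -0.002, 0, 0, 0, 0, 0.045, -0.333, -0.002, 0, 0, 0, 0, 0.04, -0.333, -0.002, 0, 0, 0, 0, 0.036, -0.333, -0.0015, 0, 0, 0])

```text
clock: 25.0
tcp_pos: [0.4866, -0.091, 0.031]
orientation: [[-0.985, 0.099, 0.145], [0.098, 0.995, -0.014], [-0.145, 0.0, -0.989]]
contact_force: [0.1, 0.0, -0.7]
finger_gap: 0.0004
gripper_force: 0.0
```

```bash
python3 - <<'E'
from h import *
to([-.2,-.168,.031])
E
```

```text
shift [-0.005   0.0014  0.0007] turn [-0.0138  0.3543 -0.2141] now [-0.2051 -0.1693  0.031 ] F [ 0.1438  0.0155 -0.7195] 25.0
```

Request:
step_arm(steps=[0, -0.0013, 0, 0.0002, 0, 0, 0, 0, -0.0026, 0, 0.0004, 0, 0, 0, 0, -0.0039, 0, 0.0006, 0, 0, 0, 0, -0.0052, 0, 0.0007, 0, 0, 0, 0, -0.0065, 0, 0.0009, 0, 0, 0, 0, -0.0078, 0, 0.0011, 0, 0, 0, 0, -0.0091, 0, 0.0013, 0, 0, 0, 0, -0.0104, 0, 0.0015, 0, 0, 0])

```text
clock: 25.8
tcp_pos: [0.4967, -0.088, 0.0308]
orientation: [[-0.985, 0.094, 0.143], [0.093, 0.996, -0.013], [-0.144, 0.001, -0.99]]
contact_force: [-0.2, -1.1, -0.3]
finger_gap: 0.0003
gripper_force: 0.0
```

Request:
step_arm(steps=[0, -0.001, 0, 0, 0, 0, 0, 0, -0.002, 0, -0.0001, 0, 0, 0, 0, -0.003, 0, -0.0003, 0, 0, 0])

```text
clock: 26.1
tcp_pos: [0.4995, -0.0884, 0.0315]
orientation: [[-0.985, 0.094, 0.143], [0.093, 0.996, -0.013], [-0.144, 0.001, -0.99]]
contact_force: [-0.1, 0.3, -0.9]
finger_gap: 0.0004
gripper_force: 0.0
```

Request:
step_arm(steps=[0, -0.001, 0, 0.0001, 0, 0, 0, 0, -0.002, 0, 0.0002, 0, 0, 0, 0, -0.003, 0, 0.0003, 0, 0, 0])

```text
clock: 26.4
tcp_pos: [0.5026, -0.0886, 0.0316]
orientation: [[-0.985, 0.094, 0.143], [0.093, 0.996, -0.013], [-0.144, 0.001, -0.99]]
contact_force: [-0.1, 0.0, -0.2]
finger_gap: 0.0006
gripper_force: 0.0
```

Request:
step_arm(steps=[0, -0.001, 0, 0, 0, 0, 0, 0, -0.002, 0, -0.0001, 0, 0, 0, 0, -0.003, 0, -0.0003, 0, 0, 0])

```text
clock: 26.7
tcp_pos: [0.5054, -0.0889, 0.0324]
orientation: [[-0.985, 0.094, 0.143], [0.093, 0.996, -0.013], [-0.144, 0.001, -0.99]]
contact_force: [-0.8, -0.1, -0.2]
finger_gap: 0.0005
gripper_force: 0.7
```

Request:
step_arm(steps=[0, -0.0008, 0, -0.0003, 0, 0, 0, 0, -0.0016, 0, -0.0007, 0, 0, 0, 0, -0.0024, 0, -0.0011, 0, 0, 0, 0, -0.0032, 0, -0.0015, 0, 0, 0, 0, -0.0042, 0, -0.0016, 0, 0, 0])

```text
clock: 27.2
tcp_pos: [0.5061, -0.0884, 0.0336]
orientation: [[-0.986, 0.094, 0.137], [0.093, 0.996, -0.011], [-0.138, 0.002, -0.99]]
contact_force: [-15.3, -1.5, -2.6]
finger_gap: 0.0005
gripper_force: 7.0
```

Request:
step_arm(steps=[0, -0.001, 0, 0.0001, 0, 0, 0, 0, -0.002, 0, 0.0003, 0, 0, 0, 0, -0.003, 0, 0.0004, 0, 0, 0, 0, -0.004, 0, 0.0006, 0, 0, 0, 0, -0.0048, 0, 0.0007, 0, 0, 0, 0, -0.0055, 0, 0.0008, 0, 0, 0])

```text
clock: 27.8
tcp_pos: [0.5109, -0.0889, 0.0334]
orientation: [[-0.986, 0.094, 0.136], [0.093, 0.996, -0.011], [-0.137, 0.002, -0.991]]
contact_force: [-15.2, -2.3, -0.8]
finger_gap: 0.0005
gripper_force: 8.0
```

Request:
step_arm(steps=[0, -0.0005, 0, 0.0001, 0, 0, 0, 0, -0.001, 0, 0.0001, 0, 0, 0, 0, -0.0015, 0, 0.0002, 0, 0, 0, 0, -0.002, 0, 0.0003, 0, 0, 0, 0, -0.0025, 0, 0.0003, 0, 0, 0, 0, -0.003, 0, 0.0004, 0, 0, 0])

```text
clock: 28.4
tcp_pos: [0.5141, -0.0892, 0.0335]
orientation: [[-0.986, 0.094, 0.136], [0.093, 0.996, -0.011], [-0.137, 0.002, -0.991]]
contact_force: [-16.5, -2.1, -1.2]
finger_gap: 0.0002
gripper_force: 7.7
```

Request:
step_arm(steps=[0, -0.0004, 0, 0.0001, 0, 0, 0, 0, -0.0008, 0, 0.0001, 0, 0, 0, 0, -0.0012, 0, 0.0002, 0, 0, 0])

```text
clock: 28.7
tcp_pos: [0.5152, -0.0893, 0.0334]
orientation: [[-0.986, 0.094, 0.136], [0.093, 0.996, -0.011], [-0.137, 0.002, -0.991]]
contact_force: [-16.9, -3.1, 1.3]
finger_gap: 0.0004
gripper_force: 8.3
```

Request:
step_arm(steps=[0, -0.0004, 0, 0.0001, 0, 0, 0, 0, -0.0008, 0, 0.0001, 0, 0, 0])

```text
clock: 28.9
tcp_pos: [0.5158, -0.0893, 0.0334]
orientation: [[-0.986, 0.094, 0.136], [0.093, 0.996, -0.011], [-0.136, 0.002, -0.991]]
contact_force: [-16.5, -2.1, 0.1]
finger_gap: 0.0007
gripper_force: 8.1
```

Request:
step_arm(steps=[0, -0.0004, 0, 0.0001, 0, 0, 0, 0, -0.0008, 0, 0.0001, 0, 0, 0])

```text
clock: 29.1
tcp_pos: [0.5168, -0.0895, 0.0334]
orientation: [[-0.986, 0.094, 0.136], [0.093, 0.996, -0.011], [-0.137, 0.002, -0.991]]
contact_force: [-14.9, -2.2, -0.2]
finger_gap: 0.0002
gripper_force: 7.6
```

Request:
step_arm(steps=[0, -0.0004, 0, 0.0001, 0, 0, 0, 0, -0.0008, 0, 0.0001, 0, 0, 0])

```text
clock: 29.3
tcp_pos: [0.5172, -0.0895, 0.0334]
orientation: [[-0.986, 0.094, 0.135], [0.093, 0.996, -0.011], [-0.136, 0.002, -0.991]]
contact_force: [-19.8, -3.4, 1.6]
finger_gap: 0.0005
gripper_force: 9.5
```

Request:
step_arm(steps=[0, -0.0004, 0, 0.0001, 0, 0, 0, 0, -0.0007, 0, 0.0001, 0, 0, 0])

```text
clock: 29.5
tcp_pos: [0.5172, -0.0893, 0.0333]
orientation: [[-0.986, 0.094, 0.134], [0.093, 0.996, -0.01], [-0.135, 0.002, -0.991]]
contact_force: [-21.5, -1.6, 4.8]
finger_gap: 0.0007
gripper_force: 11.0
```

Request:
step_arm(steps=[0, -0.0003, 0, 0, 0, 0, 0, 0, -0.0006, 0, 0.0001, 0, 0, 0])

```text
clock: 29.7
tcp_pos: [0.5174, -0.0892, 0.0332]
orientation: [[-0.987, 0.094, 0.134], [0.093, 0.996, -0.01], [-0.134, 0.003, -0.991]]
contact_force: [-24.0, -1.8, 6.7]
finger_gap: 0.0001
gripper_force: 12.2
```

Request:
step_arm(steps=[0, 0.0008, 0, -0.0001, 0, 0, 0, 0, 0.0009, 0, -0.0003, 0, 0, 0, 0, 0.0009, 0, -0.0004, 0, 0, 0])

```text
clock: 30.0
tcp_pos: [0.5172, -0.0892, 0.0334]
orientation: [[-0.986, 0.094, 0.135], [0.093, 0.996, -0.01], [-0.135, 0.002, -0.991]]
contact_force: [-16.2, -0.2, -4.5]
finger_gap: 0.0006
gripper_force: 8.5
```

```bash
python3 - <<'E'
from h import *
to([-.2,.168,.031])
im=snap('top','t5.png'); cv2.imwrite('pics/t5c.png',cv2.resize(im[130:230,120:320],None,fx=4,fy=4,interpolation=cv2.INTER_CUBIC))
E
```

```text
shift [ 0.0251  0.3327 -0.0002] turn [ 0.1462 -0.2353  0.0404] now [-0.1748 -0.1647  0.0334] F [-16.1983  -0.1536  -4.5082] 30.0
```

View pics/t5c.png

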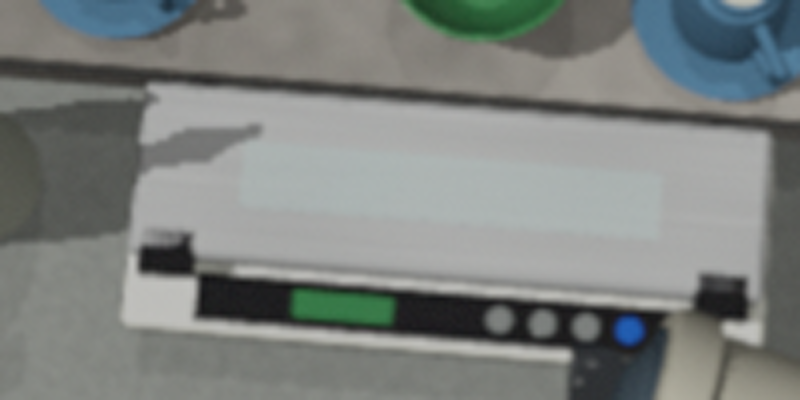

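Both ends look home: the lid back edge (148,85)–(770,130) is parallel to the riser, and both finger positions agree within 0.5 mm. I'll confirm and press home at the left corner.

Request:
step_arm(steps=[0, 0.015, 0, -0.002, 0, 0, 0, 0, 0.04, 0, -0.002, 0, 0, 0, 0, 0.04, 0.05, -0.002, 0, 0, 0, 0, 0.04, 0.15, -0.002, 0, 0, 0, 0, 0.04, 0.333, -0.002, 0, 0, 0, 0, 0.04, 0.333, -0.002, 0, 0, 0, 0, 0.04, 0.333, -0.002, 0, 0, 0, 0, 0.035, 0.333, -0.002, 0, 0, 0, 0, 0.025, 0.333, -0.002, 0, 0, 0, 0, 0.018, 0.333, -0.001, 0, 0, 0])

```text
clock: 31.05
tcp_pos: [0.537, 0.2473, 0.0342]
orientation: [[-0.985, 0.09, 0.147], [0.09, 0.996, -0.011], [-0.147, 0.003, -0.989]]
contact_force: [1.4, -0.9, 0.3]
finger_gap: 0.0004
gripper_force: 0.0
```

```bash
python3 - <<'E'
from h import *
to([-.176,.168,.031])
E
```

```text
shift [-0.0103 -0.0043  0.0048] turn [0.1963 0.452  0.2417] now [-0.1869  0.1722  0.0342] F [ 1.381  -0.8771  0.2703] 31.05
```

Request:
step_arm(steps=[0, -0.001, -0.001, 0.002, 0, 0, 0, 0, -0.002, -0.002, 0.003, 0, 0, 0, 0, -0.003, -0.003, 0.0035, 0, 0, 0, 0, -0.004, -0.003, 0.0035, 0, 0, 0, 0, -0.005, -0.003, 0.0036, 0, 0, 0, 0, -0.006, -0.003, 0.0036, 0, 0, 0, 0, -0.007, -0.003, 0.0036, 0, 0, 0])

```text
clock: 31.75
tcp_pos: [0.5425, 0.2389, 0.0311]
orientation: [[-0.985, 0.094, 0.143], [0.093, 0.996, -0.013], [-0.144, 0.001, -0.99]]
contact_force: [0.9, -0.2, -0.2]
finger_gap: 0.0002
gripper_force: 0.0
```

Request:
step_arm(steps=[0, -0.0008, 0, 0, 0, 0, 0, 0, -0.0016, 0, 0, 0, 0, 0, 0, -0.0024, 0, 0, 0, 0, 0])

```text
clock: 32.05
tcp_pos: [0.5448, 0.2389, 0.0313]
orientation: [[-0.985, 0.094, 0.143], [0.093, 0.996, -0.013], [-0.144, 0.001, -0.99]]
contact_force: [-0.9, 0.2, -0.2]
finger_gap: 0.0002
gripper_force: 0.0
```

Request:
step_arm(steps=[0, -0.0008, 0, 0, 0, 0, 0, 0, -0.0016, 0, 0, 0, 0, 0, 0, -0.0024, 0, -0.0001, 0, 0, 0, 0, -0.0032, 0, -0.0002, 0, 0, 0])

```text
clock: 32.45
tcp_pos: [0.548, 0.2386, 0.032]
orientation: [[-0.985, 0.094, 0.143], [0.093, 0.996, -0.013], [-0.144, 0.001, -0.99]]
contact_force: [-0.5, 0.1, -0.0]
finger_gap: 0.0008
gripper_force: 0.0
```

Request:
step_arm(steps=[0, -0.0006, 0, -0.0001, 0, 0, 0, 0, -0.0012, 0, -0.0003, 0, 0, 0, 0, -0.0018, 0, -0.0006, 0, 0, 0])

```text
clock: 32.75
tcp_pos: [0.5487, 0.2382, 0.0325]
orientation: [[-0.985, 0.094, 0.142], [0.093, 0.996, -0.013], [-0.142, 0.0, -0.99]]
contact_force: [-6.1, 0.8, -1.9]
finger_gap: 0.0005
gripper_force: 3.0
```

Request:
step_arm(steps=[0, -0.0005, 0, -0.0002, 0, 0, 0, 0, -0.001, 0, -0.0003, 0, 0, 0, 0, -0.0015, 0, -0.0004, 0, 0, 0])

```text
clock: 33.05
tcp_pos: [0.5489, 0.238, 0.0327]
orientation: [[-0.986, 0.094, 0.139], [0.093, 0.996, -0.014], [-0.14, -0.0, -0.99]]
contact_force: [-11.6, 3.9, -2.1]
finger_gap: 0.0003
gripper_force: 5.8
```

Request:
step_arm(steps=[0, -0.0003, 0, -0.0001, 0, 0, 0, 0, -0.0006, 0, -0.0001, 0, 0, 0])

```text
clock: 33.25
tcp_pos: [0.549, 0.2379, 0.0327]
orientation: [[-0.986, 0.094, 0.139], [0.093, 0.996, -0.014], [-0.139, -0.001, -0.99]]
contact_force: [-13.3, 4.6, -1.4]
finger_gap: 0.0008
gripper_force: 6.8
```

Request:
step_arm(steps=[0, -0.0003, 0, 0, 0, 0, 0, 0, -0.0006, 0, -0.0001, 0, 0, 0, 0, -0.0009, 0, -0.0001, 0, 0, 0])

```text
clock: 33.55
tcp_pos: [0.549, 0.2378, 0.0327]
orientation: [[-0.986, 0.094, 0.137], [0.093, 0.996, -0.014], [-0.138, -0.001, -0.99]]
contact_force: [-16.6, 6.1, -0.2]
finger_gap: 0.0002
gripper_force: 8.8
```

Request:
step_arm(steps=[0, -0.0002, 0, 0, 0, 0, 0, 0, -0.0004, 0, 0, 0, 0, 0])

```text
clock: 33.75
tcp_pos: [0.5491, 0.2378, 0.0327]
orientation: [[-0.986, 0.094, 0.137], [0.093, 0.996, -0.014], [-0.137, -0.001, -0.991]]
contact_force: [-19.0, 7.9, 0.9]
finger_gap: 0.0002
gripper_force: 9.6
```

Request:
step_arm(steps=[0, 0, 0, 0, 0, 0, 0, 0, -0.0001, 0, 0, 0, 0, 0, 0, -0.0001, 0, 0, 0, 0, 0, 0, -0.0001, 0, 0, 0, 0, 0, 0, -0.0001, 0, 0, 0, 0, 0])

```text
clock: 34.25
tcp_pos: [0.5491, 0.2378, 0.0327]
orientation: [[-0.986, 0.094, 0.136], [0.093, 0.996, -0.014], [-0.137, -0.001, -0.991]]
contact_force: [-18.4, 6.1, 0.9]
finger_gap: 0.0005
gripper_force: 9.4
```

Request:
step_arm(steps=[0, 0.001, 0, 0, 0, 0, 0, 0, 0.003, 0, 0, 0, 0, 0, 0, 0.02, 0, -0.002, 0, 0, 0, 0, 0.06, 0, -0.008, 0, 0, 0, 0, 0.06, 0, -0.008, 0, 0, 0, 0, 0.08, 0, -0.08, 0, 0, 0, 0, 0.08, 0, -0.08, 0, 0, 0, 0, 0.08, 0, -0.08, 0, 0, 0, 0, 0.08, 0, -0.08, 0, 0, 0])

```text
clock: 35.15
tcp_pos: [0.4634, 0.2468, 0.1021]
orientation: [[-0.985, 0.094, 0.145], [0.093, 0.996, -0.012], [-0.146, 0.002, -0.989]]
contact_force: [-0.1, -0.6, 0.4]
finger_gap: 0.0004
gripper_force: 0.0
```

```bash
python3 - <<'E'
from h import *
im=snap('top','t6.png'); cv2.imwrite('pics/t6c.png',cv2.resize(im[125:285,60:400],None,fx=2.35,fy=2.35,interpolation=cv2.INTER_CUBIC))
E
```

```text
(no output)
```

View pics/t6c.png

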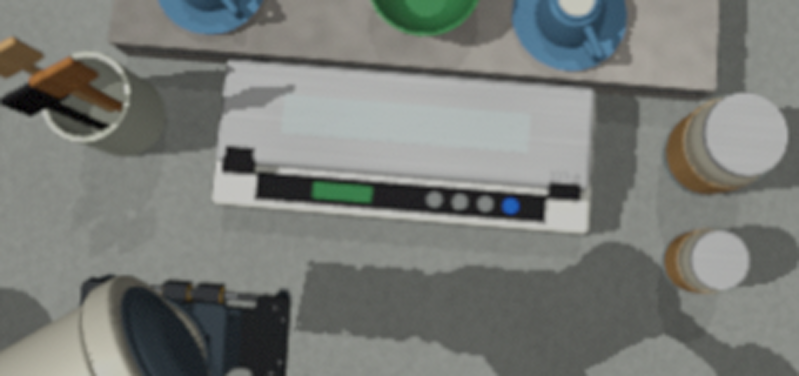

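The sealer stands square against the riser (lid back (228,62)–(592,90)), the jar and crock have not moved, and the arm is clear.

```bash
python3 -c "
from plant import robot
print(robot.finish_job())"
```

```text
the job is handed in; nothing more can be done
None
```

The sealer is walked back, stands square with both bumpers against the riser and was pressed home at about 19 N; the jar and crock did not move, the highest push read was 24 N (dent limit 25 N), and the job was handed in at about 35 s.

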